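# Make up the two cart axles

## Task

Build up the two upright axles of the hand cart with the parts lying about on the bench. On the axle with the square plate thread first the wide washer, then the rubber-tyred wheel, then the sleeve; after that, on the axle with the round plate, thread the small washer and then the grooved pulley. Every part must sit flat and fully down on the one below it, let go and at rest.

Things in the scene. Friction and masses are not known exactly. Their poses are not given: they have to be found in the camera images.
- square_plate: Square dark steel plate, 90 x 90 mm, 8 mm thick. It is screwed to the bench and cannot move. A smooth 16 mm steel axle stands upright at its centre; the last 14 mm taper to 6 mm across at the tip, to guide a bore on. Origin at the centre of the plate's underside, on the bench top, below the axle; z up along the axle. The axle's tip is 78 mm above the bench (70 mm above the plate's top).
- round_plate: Round dark steel plate, 94 mm across, 8 mm thick. It is screwed to the bench and cannot move. A smooth 16 mm steel axle stands upright at its centre; the last 14 mm taper to 6 mm across at the tip, to guide a bore on. Origin at the centre of the plate's underside, on the bench top, below the axle; z up along the axle. The axle's tip is 64 mm above the bench (56 mm above the plate's top).
- wide_washer: The wider of two thick plain steel washers, lying flat: 62 mm outside, 10 mm thick, about 200 g; its bore is 22 mm across and goes right through; origin at the centre of its underside, z up along the bore; round, so its yaw means nothing
- small_washer: The smaller of two thick plain steel washers, lying flat: 42 mm outside, 10 mm thick, about 80 g; its bore is 22 mm across and goes right through; origin at the centre of its underside, z up along the bore; round, so its yaw means nothing
- wheel: Cart wheel lying on its side: black rubber tyre (hard, 66 mm outside) on a grey hub, 24 mm thick, about 150 g; its bore is 22 mm across and goes right through; origin at the centre of its underside, z up along the bore; round, so its yaw means nothing
- sleeve: Short aluminium tube standing on end: 30 mm outside, 26 mm high, wall 4 mm, about 30 g; its bore is 22 mm across and goes right through; origin at the centre of its underside, z up along the bore; round, so its yaw means nothing
- pulley: White plastic pulley lying flat, 22 mm thick: two rims 54 mm across, each 7 mm thick, with a square groove 44 mm across between them, about 60 g; its bore is 22 mm across and goes right through; origin at the centre of its underside, z up along the bore; round, so its yaw means nothing
Mind the look-alikes: they are no part of the job. Leave any green, pink or red look-alike of the pulley alone.

How it is judged:
On the way, in this order (a step that is already met when the one before it is completed fails the run):
1. the wide washer lies flat on the square plate, round its axle (horizontal distance between wide_washer and square_plate below 0.006 m and z of wide_washer in the frame of square_plate between 0.005 and 0.011 m and angle between wide_washer's own z axis and vertical below 0.08 rad), for 0.2 s.
2. the rubber-tyred wheel sits fully down on the wide washer (horizontal distance between wheel and square_plate below 0.006 m and z of wheel in the frame of square_plate between 0.015 and 0.021 m and angle between wheel's own z axis and vertical below 0.08 rad), for 0.2 s.
3. the sleeve stands fully down on the wheel (horizontal distance between sleeve and square_plate below 0.006 m and z of sleeve in the frame of square_plate between 0.039 and 0.045 m and angle between sleeve's own z axis and vertical below 0.08 rad), for 0.2 s.
4. the small washer lies flat on the round plate, round its axle (horizontal distance between small_washer and round_plate below 0.006 m and z of small_washer in the frame of round_plate between 0.005 and 0.011 m and angle between small_washer's own z axis and vertical below 0.08 rad), for 0.2 s.
5. the grooved pulley sits fully down on the small washer (horizontal distance between pulley and round_plate below 0.006 m and z of pulley in the frame of round_plate between 0.015 and 0.021 m and angle between pulley's own z axis and vertical below 0.08 rad), for 0.2 s.
At the end, for the whole second after the job is handed in: From below: wide washer, wheel, sleeve on the square plate (undersides 8, 18, 42 mm above the bench); small washer, pulley on the round plate (8, 18 mm). Each within 6 mm of its axle's centre line, within 3 mm of that height, within 0.08 rad of flat, let go, at rest (all of step 1 and all of step 2 and all of step 3 and all of step 4 and all of step 5 and linear speed of each of wide_washer, wheel, sleeve, small_washer, pulley below 0.02 m/s and angular speed of each of wide_washer, wheel, sleeve, small_washer, pulley below 0.2 rad/s); the robot touches nothing.
It also fails if it takes over 141 s, if anything falls off the work surface, if the arm or the gripper's body presses on something with over 40 N, if the wrist force passes 120 N, or if a joint passes its speed limit or range.

## Robot

A 7-joint arm with a two-finger parallel gripper is mounted at the origin on the work surface. World frame = base frame: x ahead of the robot, y to its left, z up, the work surface at z = 0. Lengths are in m, angles in rad, forces in N, time in s.
With the tool pointing down it reaches from about 0.425 to 0.95 m from the base axis. Payload 4.7 kg.
Tool frame: the origin (TCP) lies on the centre line of the jaws, within the pads' length; the fingertips stand robot.nose_length ahead of it and the grasp point (between the pads) lies 8 mm behind it (robot.nose_length is the distance from the TCP to the fingertips, in m); z points along the fingers, x is the direction in which the jaws open and shut, and the axes are right-handed (so a half turn about z gives the same grasp; the last joint's range is limited). The gripper opens to 85 mm and grips with 20 to 120 N. Pads are 22 mm wide; open, the fingers measure 114 mm over their backs; the gripper's body (76 mm by 85 mm) begins 54 mm behind the grasp point. The pads swing forward as they close: fully open they stand 13 mm farther back than shut.
Start: joints at [-1.278, 0.469, -0.049, 1.532, 0.024, 1.141, -0.082], TCP at [0.213, 0.64, 0.242] pointing down, gripper open.
Joint ranges: [-2.59, 2.59], [-0.33, 1.99], [-1.39, 1.29], [0.1, 2.45], [-1.04, 4.18], [0.21, 1.99], [-2.66, 2.66]. Speed limits (rad/s): [2.57, 2.57, 3.14, 3.14, 3.14, 3.14, 3.14].

## Interface

Orientations are given as [roll, pitch, yaw] about the fixed x, y, z axes, in that order (R = Rz(yaw) Ry(pitch) Rx(roll)).
In Python, from plant import robot gives the robot as it stands. Calls block until the motion is done:
- robot.goto(position, orientation): joint-space move of the TCP to a pose.
- robot.move_straight(position, vel=0.15, attitude=None, contact_N=None): straight line of the TCP; attitude=None keeps the orientation; vel is the mean speed in m/s. With contact_N (N) it stops when the force on the tool has changed by that much, and returns True; else False.
- robot.move_joints(angles): joint-space move.
- robot.grip(opening, strength=None): opening from 0.0 (shut) to 1.0 (fully open); strength is the grip in N (None keeps the last); returns when the fingers have stopped.
- robot.sleep(seconds).
- robot.inverse_kinematics(position, orientation): joint angles nearest the present ones, or None.
- robot.sense(): the state.
- robot.grab_frame(name): name is "side" or "top" or "wrist"; returns a dict with "image" (384x512x3 uint8, red, green, blue), "range_z" (384x512 float32, m along the optical axis (not along the pixel's ray), 0 where there is no reading), "fx", "fy", "cx", "cy" (pixels), "R" (3x3) and "t" (3): a world point X has camera coordinates R X + t. Camera axes: x right, y down, z forward; pixel columns grow to the right and rows downward; lengths in m; the calibration is good to about 2 mm. A picture is of the moment at which its call begins.
A pose or a line that the arm cannot do raises robot.IKError and nothing moves.
- robot.close_job(): hands the job in, once; it reports no verdict.
The state is a dict: "t": time; "joint_pos": joint angles; "joint_velocities": joint speeds; "effort": joint torques, N m; "tcp_pos": TCP position; "tcp_rot": TCP orientation; "wrist_force": force on the tool from outside, world axes, zero at the start; "torque": the same for the moment, N m; "opening": opening from 0.0 (shut) to 1.0 (fully open).
Only numpy, scipy, OpenCV 4.12 (cv2) and the standard library are available. Lean on these libraries where they do the work, as an engineer would, in place of code of your own. Each camera call takes 0.05 s, during which the arm holds its last target.

## Working session

There is one attempt and no reset: what is moved stays moved. The work goes in short steps, each a Python script; the robot and the scene stay as the last script left them, time stands still between calls to the robot, and variables do not carry over. Pictures are saved under pics/ and viewed, and the job is handed in when it is done.

```bash
ls; mkdir -p pics; python3 - <<'E'
from plant import robot
import cv2
print(robot.nose_length, robot.sense())
for n in("top","side","wrist"):
    f=robot.grab_frame(n); cv2.imwrite(f"pics/{n}0.png",f["image"][:,:,::-1])
    print(n,f["fx"],f["cx"],f["cy"],f["R"].round(3).tolist(),f["t"].round(3).tolist())
E
```

```text
pics
0.011 {'t': 0.0, 'joint_pos': array([-1.27788362,  0.46944154, -0.04858524,  1.53368258,  0.02408139,
        1.14100064, -0.08232194]), 'joint_velocities': array([ 0.00053993,  0.00142826, -0.00116366, -0.00028928,  0.00049221,
       -0.00031707,  0.00041418]), 'effort': array([ 2.66895922e-04, -5.10302603e+01, -4.65182390e-02, -2.37704104e+01,
        1.06433328e-02,  7.62377225e-03,  6.29033892e-06]), 'tcp_pos': array([0.21330653, 0.63982117, 0.2412661 ]), 'tcp_rot': array([3.14153364e+00, 1.94639820e-03, 1.24897658e+00]), 'wrist_force': array([-0.38780004, -0.26189199,  0.12758064]), 'torque': array([0.02157135, 0.01477046, 0.02052816]), 'opening': 0.9990998323166257}
top 430.5733698483361 253.58673636950508 189.19735800078965 [[-0.023, -1.0, -0.019], [-0.992, 0.025, -0.122], [0.122, 0.016, -0.992]] [0.012, 0.514, 0.798]
side 480.7273593347769 255.70992384143233 194.34627108471255 [[0.984, -0.181, -0.001], [-0.083, -0.449, -0.89], [0.161, 0.875, -0.457]] [-0.496, 0.091, 0.935]
wrist 273.5754590938372 256.990462778162 195.97152721981834 [[0.317, 0.948, -0.002], [0.916, -0.306, 0.26], [0.246, -0.084, -0.966]] [-0.673, -0.034, 0.379]
```

View pics/top0.png

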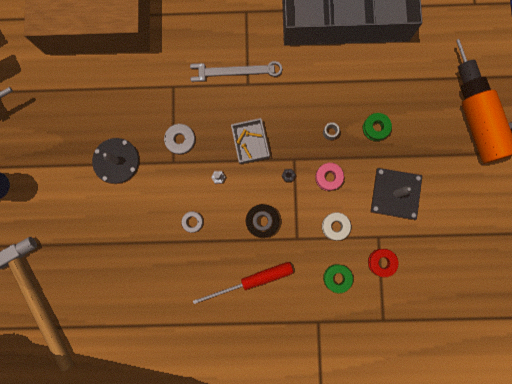

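View pics/side0.png

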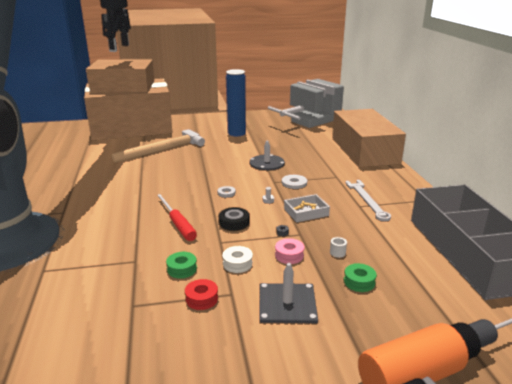

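View pics/wrist0.png

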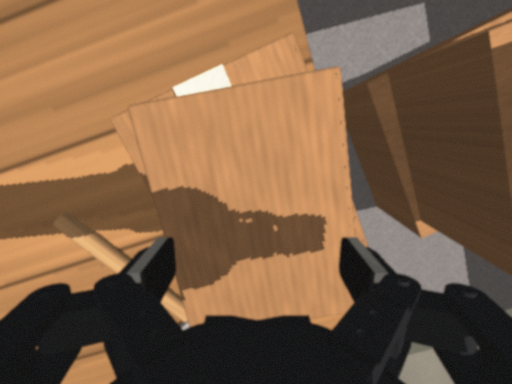

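The top view shows the wide washer at (180,138), small washer (192,222), wheel (263,221), sleeve (332,131), white pulley (337,227), square plate (397,194) and round plate (116,161). I'll measure them by depth next.

```bash
cat > h.py <<'E'
import numpy as np, cv2
from plant import robot
def world(f):
    d=f["range_z"]; v,u=np.indices(d.shape)
    c=np.stack([(u-f["cx"])/f["fx"]*d,(v-f["cy"])/f["fy"]*d,d],-1)
    W=(c-f["t"])@f["R"]; W[d==0]=np.nan
    return W
OBJ=dict(wide=(180,138,.010),small=(192,222,.010),wheel=(263,221,.024),sleeve=(332,131,.026),pulley=(337,227,.022),square=(397,194,.008),round=(116,161,.008))
E
python3 - <<'E'
from h import *
f=robot.grab_frame("top"); W=world(f)
b=W[300:320,240:300].reshape(-1,3); print("bench z",np.nanmedian(b[:,2]),np.nanstd(b[:,2]))
for n,(u,v,h) in OBJ.items():
    r=30
    w=W[v-r:v+r,u-r:u+r]; z=w[...,2]
    m=((z>h-.004)&(z<h+.004)).astype(np.uint8)
    k,lab,st,ce=cv2.connectedComponentsWithStats(m)
    # component nearest centre
    best=max(range(1,k),key=lambda i:st[i,4]-20*np.hypot(*(ce[i]-r)))
    p=w[lab==best]
    (cx,cy),(a,b2),_=cv2.minAreaRect(p[:,:2].astype(np.float32))
    (ex,ey),er=cv2.minEnclosingCircle(p[:,:2].astype(np.float32))
    print(n,len(p),"mean",p.mean(0).round(4),"rect",round(cx,4),round(cy,4),round(a,4),round(b2,4),"circ",round(ex,4),round(ey,4),round(2*er,4))
    if n in("square","round"):
        top=.078 if n=="square" else .064
        q=w[(z>top-.02)]; print("  axle",len(q),q.mean(0).round(4),q[q[:,2].argmax()].round(4)); 
        q=w[(z>.02)&(z<top+.01)]; print(len(q),q.mean(0).round(4), q[:,0].min().round(4),q[:,0].max().round(4),q[:,1].min().round(4),q[:,1].max().round(4))
im=f["image"][:,:,::-1]
cv2.imwrite("pics/crop.png",cv2.resize(im[110:260,80:440],None,fx=2.2,fy=2.2,interpolation=cv2.INTER_CUBIC))
# neighbours: height map tall things
E
```

```text
bench z 0.00037333710531967616 0.0015284570668103639
wide 631 mean [0.6229 0.1476 0.0099] rect 0.623 0.1477 0.0602 0.0599 circ 0.6231 0.148 0.062
small 253 mean [0.4553 0.123  0.0101] rect 0.4551 0.1232 0.0413 0.0393 circ 0.4555 0.123 0.042
wheel 724 mean [ 0.4537 -0.0155  0.0238] rect 0.4542 -0.0155 0.0618 0.0637 circ 0.454 -0.0154 0.0653
sleeve 93 mean [ 0.6281 -0.1561  0.0256] rect 0.6285 -0.1561 0.0286 0.0279 circ 0.6282 -0.1564 0.0298
pulley 515 mean [ 0.4396 -0.158   0.0219] rect 0.4393 -0.1583 0.0524 0.0518 circ 0.4395 -0.1583 0.0539
square 1939 mean [ 0.501  -0.2797  0.0081] rect 0.5019 -0.2811 0.0908 0.0903 circ 0.5019 -0.2813 0.1246
  axle 68 [ 0.5009 -0.2783  0.0696] [ 0.5012 -0.2806  0.0816]
123 [ 0.5004 -0.2771  0.0559] 0.4939 0.5091 -0.287 -0.2727
round 1547 mean [0.5815 0.2763 0.0082] rect 0.5829 0.277 0.092 0.0929 circ 0.5831 0.2765 0.0966
  axle 62 [0.581  0.2752 0.0557] [0.5838 0.2801 0.0648]
100 [0.5804 0.2741 0.0472] 0.5745 0.5881 0.2695 0.2846
```

View pics/crop.png

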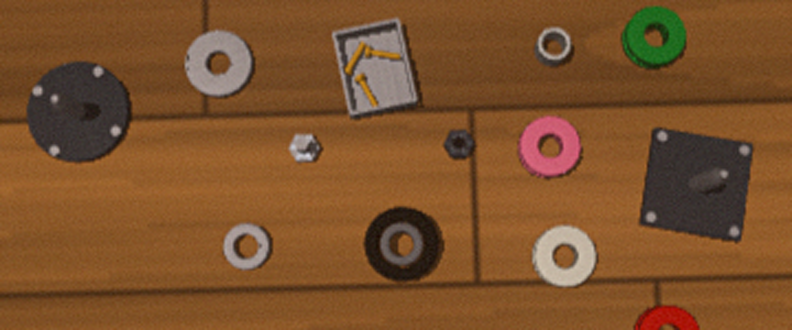

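```bash
python3 - <<'E'
from h import *
f=robot.grab_frame("side"); W=world(f)
for v in(72,78,100,130): print("cyl",W[v,237].round(3))
for n,(a,b,c,d),top in(("sq",(250,320,255,320),.078),("rd",(135,172,245,290),.064)):
    w=W[a:b,c:d]; z=w[...,2]; q=w[(z>top-.02)&(z<top+.01)]
    print(n,len(q),q.mean(0).round(4),q[:,0].min().round(4),q[:,0].max().round(4),q[:,1].min().round(4))
    q=w[abs(z-.008)<.003];q=q.astype(np.float32); print(cv2.minEnclosingCircle(q[:,:2]))
# part tops in side view
for n,(x,y,h) in dict(wide=(.623,.148,.01),wheel=(.454,-.0155,.024),sleeve=(.628,-.156,.026),pulley=(.4395,-.158,.022)).items():
    q=W[(abs(W[...,0]-x)<.045)&(abs(W[...,1]-y)<.045)&(abs(W[...,2]-h)<.003)]
    print(n,len(q),cv2.minEnclosingCircle(q[:,:2].astype(np.float32)))
for n,p in dict(wide=(.623,.148),wheel=(.454,-.0155),sleeve=(.628,-.156),pulley=(.4395,-.158),sq=(.502,-.281),rd=(.583,.2767),small=(.455,.123)).items():
  for yaw in(1.571,-1.571,0):
    q=robot.inverse_kinematics([*p,.02],[np.pi,0,yaw]); print(n,yaw,None if q is None else np.round(q,2))
print(robot.sense()["t"])
E
```

```text
cyl [0.543 0.505 0.19 ]
cyl [0.54  0.49  0.177]
cyl [0.539 0.489 0.113]
cyl [0.537 0.491 0.021]
sq 115 [ 0.5019 -0.2853  0.0674] 0.4948 0.5109 -0.2914Traceback (most recent call last):
  File "<stdin>", line 7, in <module>
cv2.error: OpenCV(4.12.0) /io/opencv/modules/imgproc/src/shapedescr.cpp:201: error: (-215:Assertion failed) count >= 0 && (depth == CV_32F || depth == CV_32S) in function 'minEnclosingCircle'
```

```bash
python3 - <<'E'
from h import *
f=robot.grab_frame("side"); W=world(f)
for n,(x,y,h) in dict(wide=(.623,.148,.01),wheel=(.454,-.0155,.024),sleeve=(.628,-.156,.026),pulley=(.4395,-.158,.022),sq=(.502,-.281,.008),rd=(.583,.2767,.008)).items():
    q=W[(abs(W[...,0]-x)<.05)&(abs(W[...,1]-y)<.05)&(abs(W[...,2]-h)<.003)]
    q=np.ascontiguousarray(q[:,:2],dtype=np.float32).reshape(-1,1,2)
    print(n,len(q),[np.round(a,4) for a in cv2.minEnclosingCircle(q)])
for n,p in dict(wide=(.623,.148),wheel=(.454,-.0155),sleeve=(.628,-.156),pulley=(.4395,-.158),sq=(.502,-.281),rd=(.583,.2767),small=(.455,.123)).items():
  for yaw in(1.571,-1.571,0):
    q=robot.inverse_kinematics([*p,.02],[np.pi,0,yaw]); print(n,yaw,None if q is None else np.round(q,2))
print(robot.sense()["t"])
E
```

```text
wide 205 [array([0.6251, 0.1466]), np.float64(0.032)]
wheel 320 [array([ 0.4543, -0.0176]), np.float64(0.0324)]
sleeve 69 [array([ 0.6287, -0.1571]), np.float64(0.0157)]
pulley 362 [array([ 0.4392, -0.1591]), np.float64(0.0287)]
sq 1895 [array([ 0.5019, -0.2831]), np.float64(0.0609)]
rd 367 [array([0.5837, 0.2737]), np.float64(0.0482)]
wide 1.571 [-0.37  0.66  0.09  1.79 -0.09  0.69  1.35]
wide -1.571 [-0.67  0.73  0.53  1.81 -0.52  0.75 -1.43]
wide 0 [-0.58  0.7   0.4   1.8  -0.39  0.72  0.03]
wheel 1.571 [-0.25  0.47  0.24  2.23 -0.24  0.46  1.75]
wheel -1.571 [-0.56  0.54  0.63  2.25 -0.65  0.53 -0.99]
wheel 0 [-0.4   0.49  0.43  2.24 -0.44  0.48  0.37]
sleeve 1.571 [-0.01  0.69  0.27  1.78 -0.26  0.71  1.97]
sleeve -1.571 [-0.19  0.74  0.54  1.79 -0.53  0.76 -0.95]
sleeve 0 [-0.18  0.73  0.52  1.79 -0.5   0.75  0.6 ]
pulley 1.571 [-0.01  0.49  0.33  2.21 -0.33  0.48  2.15]
pulley -1.571 [-0.26  0.56  0.66  2.22 -0.66  0.56 -0.67]
pulley 0 [-0.22  0.55  0.6   2.22 -0.61  0.54  0.85]
sq 1.571 [ 0.08  0.64  0.48  1.97 -0.47  0.65  2.44]
sq -1.571 [-0.09  0.71  0.73  1.98 -0.71  0.73 -0.49]
sq 0 [-0.07  0.7   0.7   1.98 -0.69  0.72  1.06]
rd 1.571 [-0.51  0.67  0.01  1.77 -0.01  0.7   1.07]
rd -1.571 [-0.86  0.73  0.51  1.8  -0.49  0.75 -1.66]
rd 0 [-0.72  0.69  0.3   1.79 -0.29  0.71 -0.27]
small 1.571 [-0.4   0.48  0.06  2.19 -0.06  0.48  1.28]
small -1.571 [-0.75  0.53  0.5   2.21 -0.51  0.52 -1.43]
small 0 [-0.59  0.49  0.29  2.2  -0.29  0.48 -0.07]
0.3
```

```bash
cat >> h.py <<'E'
A=[np.pi,0,-np.pi/2]
def st(m=""):
    s=robot.sense(); print(m,"t%.2f"%s["t"],"tcp",s["tcp_pos"].round(4),"F",s["wrist_force"].round(1),"op %.3f"%s["opening"],flush=True)
E
python3 - <<'E'
from h import *
p=robot.sense()["tcp_pos"]
robot.move_straight([p[0],p[1],.30],vel=.25); st()
x,y=.624,.1475
robot.goto([x,y,.12],A); st("above")
robot.move_straight([x,y,.05],vel=.2)
c=robot.move_straight([x,y,.004],vel=.03,contact_N=3); st(f"open {c}")
z0=robot.sense()["tcp_pos"][2]
robot.move_straight([x,y,z0+.012],vel=.1); robot.grip(.82,30); st()
c=robot.move_straight([x,y,.004],vel=.03,contact_N=3); st(f".82 {c}")
z0=robot.sense()["tcp_pos"][2]
robot.move_straight([x,y,z0+.006],vel=.1); st(); print(robot.nose_length)
E
```

```text
t0.68 tcp [0.2136 0.6407 0.3017] F [-0.7  0.   0.6] op 1.001
above t3.05 tcp [0.6239 0.149  0.12  ] F [ 0.1 -0.2  0.5] op 0.998
open False t5.23 tcp [0.6242 0.1475 0.0042] F [-0.6 -0.2  0.1] op 1.003
 t5.82 tcp [0.6238 0.1475 0.016 ] F [-0.5  1.1  0.4] op 0.816
.82 True t6.27 tcp [0.6235 0.1475 0.0034] F [-0.1  0.4  3.3] op 0.825
 t6.52 tcp [0.6242 0.1475 0.0096] F [-0.4 -0.8 -0.2] op 0.814
0.011
```

```bash
python3 - <<'E'
from h import *
x,y=.624,.1475
robot.move_straight([x,y,.0085],vel=.05)
robot.grip(.5,50); st("grip")
robot.move_straight([x,y,.13],vel=.2); st("lift")
f=robot.grab_frame("wrist"); cv2.imwrite("pics/w1.png",f["image"][:,:,::-1])
E
```

```text
grip t7.03 tcp [0.6241 0.1474 0.0089] F [-0.3 -1.1  4.3] op 0.688
lift t7.78 tcp [0.6228 0.1477 0.1286] F [-0.9 -0.2 -2.3] op 0.690
```

View pics/w1.png

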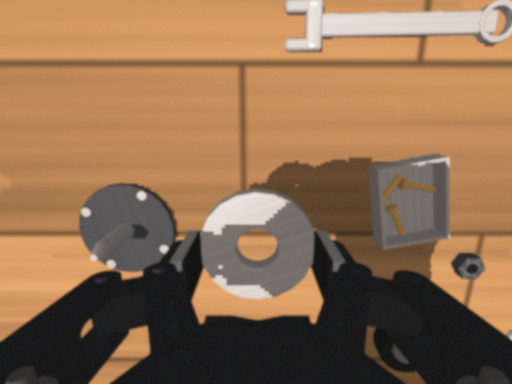

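```bash
cat >> h.py <<'E'
def held(h_off=None,r=.04,save=None):
    """centre of the held part's top in world via wrist camera, relative to TCP"""
    f=robot.grab_frame("wrist"); W=world(f); p=robot.sense()["tcp_pos"]
    D=W-p
    return f,D
E
python3 - <<'E'
from h import *
f,D=held()
m=(abs(D[...,0])<.036)&(abs(D[...,1])<.0305)&(abs(D[...,2])<.03)
q=D[m]; print(len(q),np.histogram(q[:,2],bins=12))
zt=np.median(q[:,2]); q=q[abs(q[:,2]-zt)<.004]
print(zt,q.min(0).round(4),q.max(0).round(4),[np.round(a,4) for a in cv2.minEnclosingCircle(np.ascontiguousarray(q[:,:2],dtype=np.float32))])
A_=np.c_[q[:,:2],np.ones(len(q))]; print("tilt",np.linalg.lstsq(A_,q[:,2],rcond=None)[0])
E
```

```text
10465 (array([ 133,  259, 4587, 4200,  134,  131,  150,  151,  166,  174,  193,
        187]), array([-0.00813359, -0.00495713, -0.00178067,  0.00139579,  0.00457225,
        0.00774871,  0.01092517,  0.01410163,  0.01727809,  0.02045455,
        0.02363101,  0.02680747,  0.02998393]))
0.0014439540370320136 [-0.0287 -0.0305 -0.0026] [0.0331 0.0304 0.0054] [array([ 0.0011, -0.0002]), np.float64(0.0323)]
tilt [-6.54625640e-03  4.89460775e-05  1.33582561e-03]
```

```bash
python3 - <<'E'
from h import *
x,y=.501,-.2815
robot.goto([x,y,.135],A); st("above")
s=robot.sense()["tcp_pos"]
f=robot.grab_frame("side"); cv2.imwrite("pics/s1.png",cv2.resize(f["image"][170:340,190:390,::-1],None,fx=3,fy=3))
robot.move_straight([x,y,.097],vel=.15); st()
f=robot.grab_frame("side"); cv2.imwrite("pics/s2.png",cv2.resize(f["image"][170:340,190:390,::-1],None,fx=3,fy=3))
f=robot.grab_frame("wrist"); cv2.imwrite("pics/w2.png",f["image"][:,:,::-1])
E
```

```text
above t9.53 tcp [ 0.5021 -0.28    0.1348] F [ 0.7  0.3 -2.4] op 0.686
 t9.97 tcp [ 0.501  -0.281   0.0966] F [-0.2 -0.4 -1.8] op 0.687
```

View pics/s2.png

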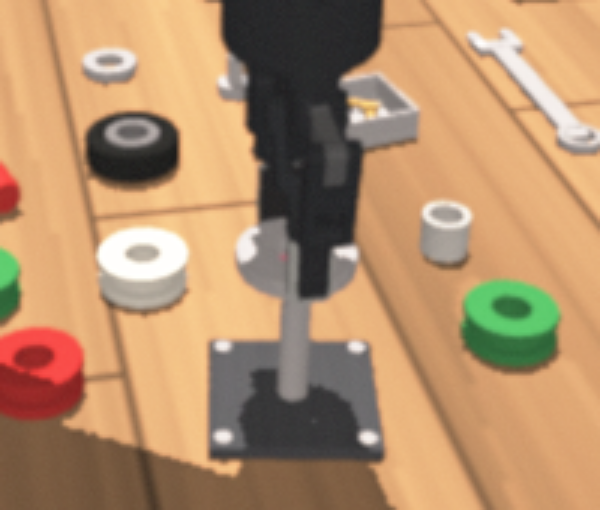

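View pics/w2.png

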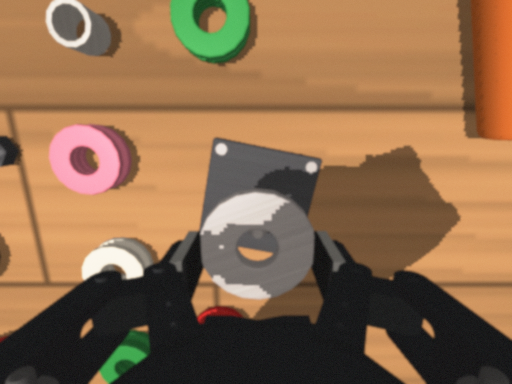

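```bash
python3 - <<'E'
from h import *
x,y=.501,-.2815
for z in(.07,.045,.024):
    c=robot.move_straight([x,y,z],vel=.1 if z>.03 else .05,contact_N=6); st(f"{z} {c}")
    if c: break
f=robot.grab_frame("side"); cv2.imwrite("pics/s3.png",cv2.resize(f["image"][170:340,190:390,::-1],None,fx=3,fy=3))
E
```

```text
0.07 False t10.49 tcp [ 0.5008 -0.2815  0.0698] F [ 0.2  0.4 -2.2] op 0.688
0.045 False t10.89 tcp [ 0.5008 -0.2815  0.0447] F [-0.4 -0.9 -2.3] op 0.686
0.024 False t11.46 tcp [ 0.5009 -0.2816  0.0238] F [ 0.6 -1.2 -1.5] op 0.689
```

View pics/s3.png

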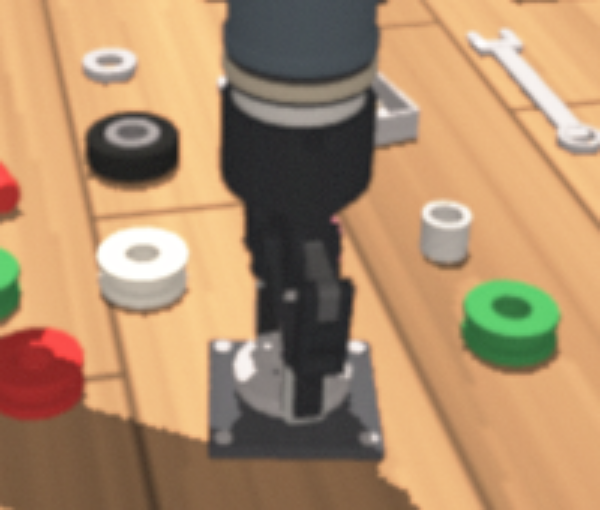

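```bash
python3 - <<'E'
from h import *
x,y=.501,-.2815
robot.grip(.85); st("rel")
robot.sleep(.2)
robot.move_straight([x,y,.13],vel=.25)
f=robot.grab_frame("wrist"); cv2.imwrite("pics/w3.png",f["image"][:,:,::-1])
robot.goto([.454,-.0165,.11],A); robot.grip(1.0); st()
f=robot.grab_frame("top"); W=world(f); cv2.imwrite("pics/t3.png",cv2.resize(f["image"][150:250,350:450,::-1],None,fx=5,fy=5))
q=W[(abs(W[...,0]-.502)<.045)&(abs(W[...,1]+.281)<.045)&(abs(W[...,2]-.018)<.004)]
print(len(q),q.mean(0),[np.round(a,4) for a in cv2.minEnclosingCircle(np.ascontiguousarray(q[:,:2],dtype=np.float32))])
E
```

```text
rel t11.80 tcp [ 0.5014 -0.2817  0.0245] F [-0.8 -0.6  0. ] op 0.850
 t13.97 tcp [ 0.4543 -0.0175  0.1101] F [-0.5 -0.3  0.5] op 0.998
634 [ 0.50054853 -0.27835945  0.01801314] [array([ 0.5098, -0.2721]), np.float64(0.0422)]
```

View pics/t3.png

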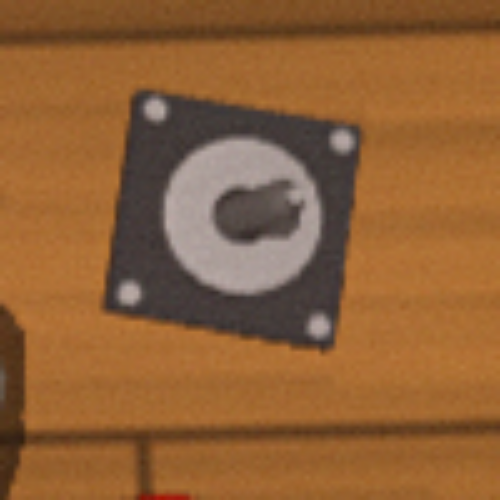

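The wide washer lies flat on the square plate around the axle, with its top at 18 mm as it should be. The wheel is next.

```bash
python3 - <<'E'
from h import *
x,y=.454,-.0165
robot.move_straight([x,y,.05],vel=.2)
c=robot.move_straight([x,y,.013],vel=.06,contact_N=5); st(c)
if not c:
    robot.grip(.5,50); st("grip"); zg=robot.sense()["tcp_pos"][2]
    robot.move_straight([x,y,.135],vel=.25); st("lift")
    f,D=held(); cv2.imwrite("pics/w4.png",f["image"][:,:,::-1])
    m=(abs(D[...,0])<.045)&(abs(D[...,1])<.033)&(abs(D[...,2]-.011)<.006)
    q=D[m]; print(len(q),np.median(q[:,2]),q.min(0).round(4),q.max(0).round(4))
    robot.goto([.501,-.2815,.135],A); st("above")
    f=robot.grab_frame("side"); cv2.imwrite("pics/s4.png",cv2.resize(f["image"][170:340,190:390,::-1],None,fx=3,fy=3))
E
```

```text
False t15.23 tcp [ 0.454  -0.0167  0.0129] F [-0.6 -0.3  0.2] op 0.997
grip t15.62 tcp [ 0.4542 -0.0164  0.0139] F [-1.9 -0.4 10. ] op 0.690
lift t16.26 tcp [ 0.4532 -0.016   0.1343] F [ 0.6 -0.5 -1.4] op 0.691
10878 0.010563360524266416 [-0.0295 -0.0329  0.005 ] [0.0351 0.0329 0.017 ]
above t17.36 tcp [ 0.501  -0.2796  0.1339] F [ 0.   0.9 -1.4] op 0.689
```

View pics/w4.png

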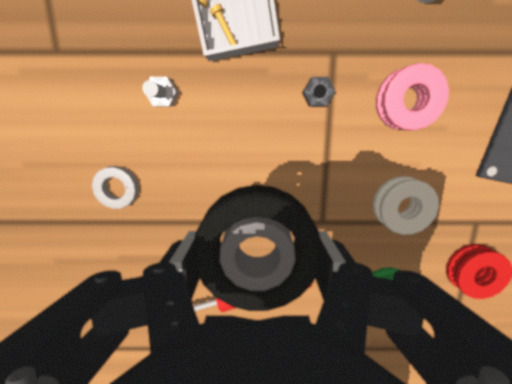

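View pics/s4.png

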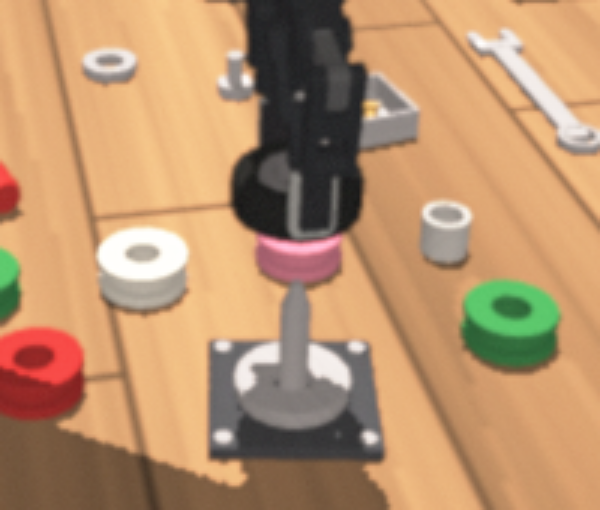

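```bash
python3 - <<'E'
from h import *
x,y=.501,-.2815
for z in(.08,.055,.0335):
    c=robot.move_straight([x,y,z],vel=.1 if z>.04 else .05,contact_N=6); st(f"{z} {c}")
    if c: break
f=robot.grab_frame("side"); cv2.imwrite("pics/s5.png",cv2.resize(f["image"][170:340,190:390,::-1],None,fx=3,fy=3))
if not c or robot.sense()["tcp_pos"][2]<.036:
    robot.grip(.9); st("rel"); robot.sleep(.2)
    robot.move_straight([x,y,.135],vel=.25)
    robot.goto([.6285,-.1565,.11],A); robot.grip(.55); st()
    f=robot.grab_frame("top"); W=world(f); cv2.imwrite("pics/t5.png",cv2.resize(f["image"][100:250,320:450,::-1],None,fx=4,fy=4))
    q=W[(abs(W[...,0]-.502)<.045)&(abs(W[...,1]+.281)<.045)&(abs(W[...,2]-.042)<.004)]
    print(len(q),np.median(q,0))
E
```

```text
0.08 False t18.11 tcp [ 0.5012 -0.2817  0.0802] F [ 0.2 -0.4 -0.6] op 0.688
0.055 False t18.51 tcp [ 0.5008 -0.2815  0.0547] F [-0.4 -0.  -1.1] op 0.690
0.0335 False t19.09 tcp [ 0.5009 -0.2816  0.0333] F [ 0.1  0.6 -0.2] op 0.688
rel t19.47 tcp [ 0.5012 -0.2816  0.0338] F [-0.1 -0.7 -0.1] op 0.906
 t21.38 tcp [ 0.6282 -0.1572  0.1103] F [ 0.2 -0.3  0.1] op 0.552
757 [ 0.49918351 -0.27808395  0.04166334]
```

View pics/t5.png

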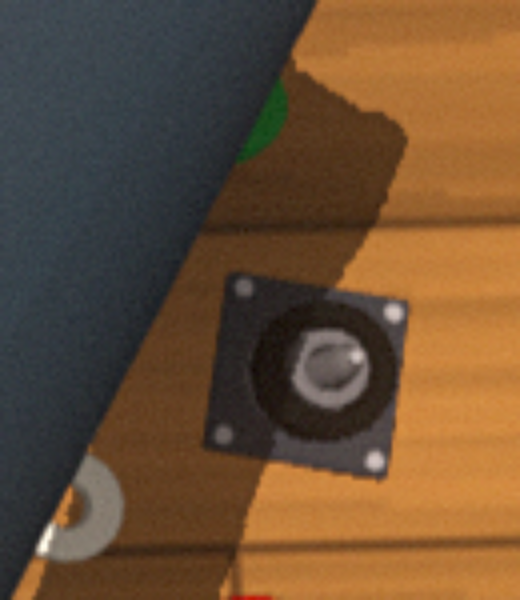

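The wheel is seated, with its top at 42 mm. The sleeve is next.

```bash
python3 - <<'E'
from h import *
x,y=.6285,-.1565
robot.move_straight([x,y,.06],vel=.2)
c=robot.move_straight([x,y,.0175],vel=.06,contact_N=5); st(c)
if not c:
    robot.grip(.1,30); st("grip")
    robot.move_straight([x,y,.15],vel=.25); st("lift")
    f,D=held(); cv2.imwrite("pics/w6.png",f["image"][:,:,::-1])
    m=(abs(D[...,0])<.03)&(abs(D[...,1])<.015)&(abs(D[...,2]-.008)<.006)
    q=D[m]; print(len(q),np.median(q[:,2]),q.min(0).round(4),q.max(0).round(4))
    robot.goto([.501,-.2815,.16],A); st("above")
    robot.move_straight([.501,-.2815,.115],vel=.1)
    f=robot.grab_frame("side"); cv2.imwrite("pics/s6.png",cv2.resize(f["image"][170:340,190:390,::-1],None,fx=3,fy=3))
E
```

```text
False t22.68 tcp [ 0.6287 -0.1568  0.0177] F [-0.2 -0.3 -0. ] op 0.549
grip t22.98 tcp [ 0.6289 -0.1567  0.0182] F [-1.1  0.3  2.2] op 0.341
lift t23.67 tcp [ 0.6276 -0.1557  0.1488] F [ 0.5 -0.1 -0.8] op 0.337
1723 0.008403278075690385 [-0.0122 -0.015   0.002 ] [0.0178 0.015  0.0139]
above t24.47 tcp [ 0.5015 -0.2806  0.1593] F [ 0.2 -1.   0.5] op 0.339
```

View pics/w6.png

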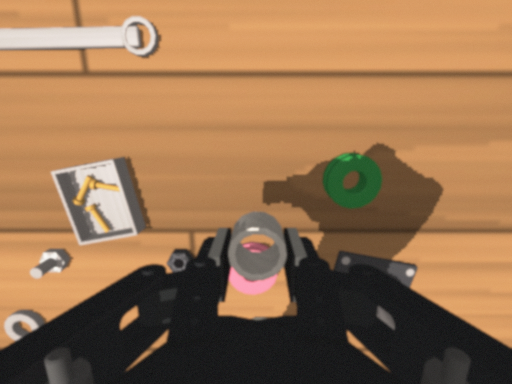

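View pics/s6.png

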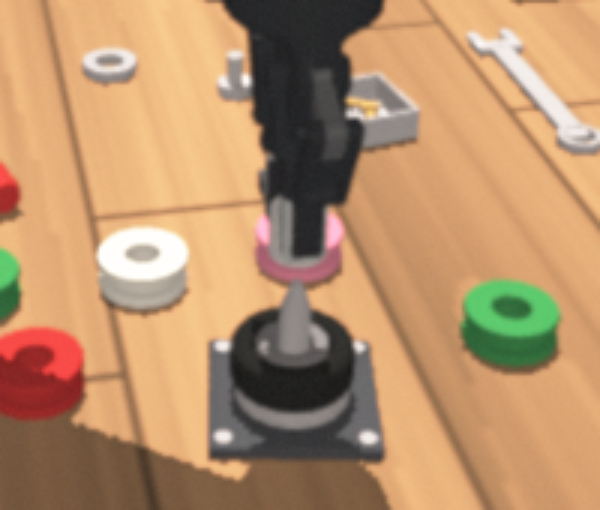

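```bash
python3 - <<'E'
from h import *
x,y=.501,-.2815
for z in(.09,.075,.0615):
    c=robot.move_straight([x,y,z],vel=.08 if z>.07 else .04,contact_N=5); st(f"{z} {c}")
    if c: break
if robot.sense()["tcp_pos"][2]<.064:
    robot.grip(.5); st("rel"); robot.sleep(.2)
    robot.move_straight([x,y,.14],vel=.25)
    robot.goto([.455,.1225,.11],A); robot.grip(.65); st()
    f=robot.grab_frame("top"); W=world(f); cv2.imwrite("pics/t7.png",cv2.resize(f["image"][130:260,320:450,::-1],None,fx=4,fy=4))
    q=W[(abs(W[...,0]-.502)<.03)&(abs(W[...,1]+.281)<.03)&(abs(W[...,2]-.068)<.004)]
    print(len(q),np.median(q,0))
    f=robot.grab_frame("side"); cv2.imwrite("pics/s7.png",cv2.resize(f["image"][170:340,190:390,::-1],None,fx=3,fy=3))
E
```

```text
0.09 False t25.57 tcp [ 0.5006 -0.2814  0.0894] F [ 0.1  0.6 -0.6] op 0.337
0.075 False t25.91 tcp [ 0.5006 -0.2813  0.0743] F [ 0.2 -0.1 -0.3] op 0.339
0.0615 False t26.40 tcp [ 0.5009 -0.2815  0.0613] F [-0.2 -0.2 -0.5] op 0.338
rel t26.69 tcp [ 0.5011 -0.2816  0.0617] F [0.3 0.5 0.5] op 0.503
 t29.15 tcp [0.4553 0.1218 0.1101] F [-0.1  0.6 -0.4] op 0.650
141 [ 0.50097045 -0.27899558  0.06765955]
```

View pics/s7.png

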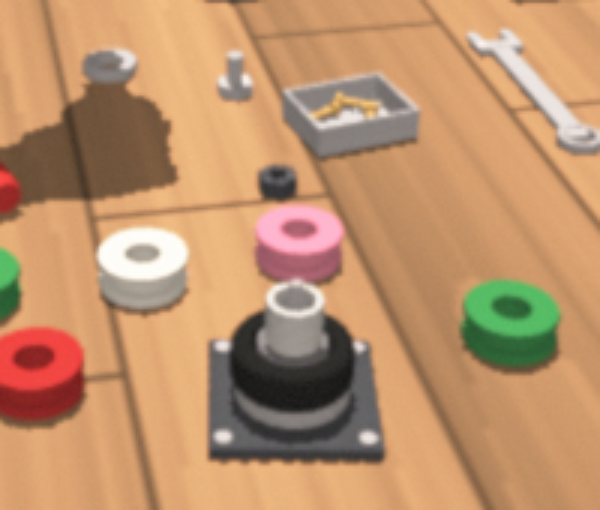

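The square axle is done: the sleeve's top is at 68 mm. The small washer is next.

```bash
python3 - <<'E'
from h import *
x,y=.455,.1225
robot.move_straight([x,y,.05],vel=.2)
c=robot.move_straight([x,y,.012],vel=.05,contact_N=4); st(c)
robot.grip(.2,40); st("grip")
robot.move_straight([x,y,.14],vel=.25); st("lift")
f,D=held(); cv2.imwrite("pics/w8.png",f["image"][:,:,::-1])
m=(abs(D[...,0])<.03)&(abs(D[...,1])<.02)&(abs(D[...,2]+.002)<.006)
q=D[m]; print(len(q),np.median(q[:,2]),q.min(0).round(4),q.max(0).round(4))
robot.goto([.582,.276,.14],A); st("above")
robot.move_straight([.582,.276,.09],vel=.15)
f=robot.grab_frame("side"); cv2.imwrite("pics/s8.png",cv2.resize(f["image"][60:200,190:340,::-1],None,fx=4,fy=4))
E
```

```text
False t30.61 tcp [0.4552 0.1224 0.0121] F [0.4 0.2 0.2] op 0.649
grip t30.91 tcp [0.4553 0.1226 0.0127] F [-2.5 -0.4  5.6] op 0.466
lift t31.57 tcp [0.454  0.1228 0.1393] F [-1.2  0.8 -0.9] op 0.466
3435 -0.002093902980343676 [-0.0174 -0.02   -0.008 ] [0.0238 0.0199 0.0039]
above t32.43 tcp [0.5811 0.2736 0.1387] F [-0.6 -0.4 -0.9] op 0.462
```

View pics/w8.png

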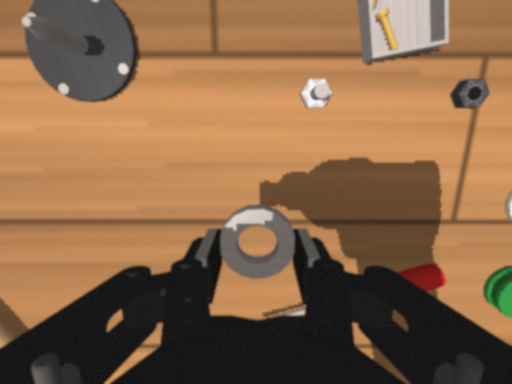

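View pics/s8.png

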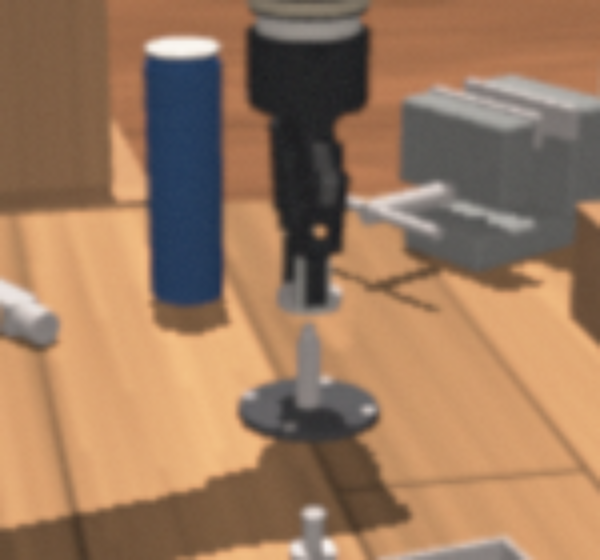

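```bash
python3 - <<'E'
from h import *
x,y=.582,.276
for z in(.07,.045,.023):
    c=robot.move_straight([x,y,z],vel=.1 if z>.03 else .04,contact_N=5); st(f"{z} {c}")
    if c: break
if robot.sense()["tcp_pos"][2]<.03:
    robot.grip(.62); st("rel"); robot.sleep(.2)
    robot.move_straight([x,y,.13],vel=.25)
    robot.goto([.4395,-.1585,.11],A); robot.grip(.85); st()
    f=robot.grab_frame("top"); W=world(f); cv2.imwrite("pics/t9.png",cv2.resize(f["image"][110:210,70:170,::-1],None,fx=5,fy=5))
    q=W[(abs(W[...,0]-.583)<.025)&(abs(W[...,1]-.277)<.025)&(abs(W[...,2]-.018)<.004)]
    print(len(q),np.median(q,0))
E
```

```text
0.07 False t33.32 tcp [0.5816 0.2759 0.0694] F [ 0.5 -0.1  0.3] op 0.464
0.045 False t33.72 tcp [0.5814 0.2757 0.044 ] F [-0.6  0.3 -0.9] op 0.469
0.023 False t34.42 tcp [0.5821 0.2759 0.023 ] F [ 0.   0.3 -0.4] op 0.461
rel t34.70 tcp [0.5823 0.2761 0.0234] F [-1.1 -0.7 -1. ] op 0.618
 t37.48 tcp [ 0.4398 -0.1582  0.11  ] F [-0.6  0.3 -0.3] op 0.848
219 [0.57736867 0.27159056 0.01758702]
```

View pics/t9.png

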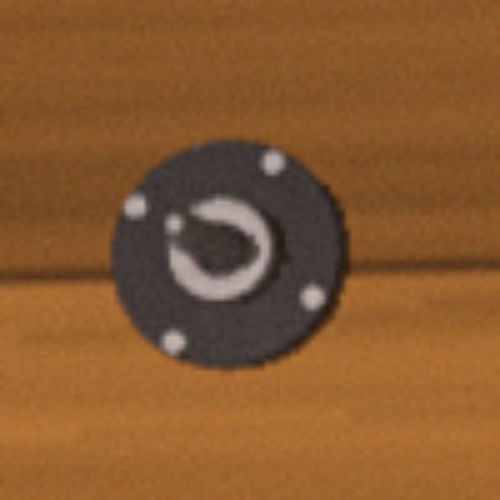

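The small washer is flat on the round plate and centred. The pulley is next.

```bash
python3 - <<'E'
from h import *
x,y=.4395,-.1585
robot.move_straight([x,y,.05],vel=.2)
c=robot.move_straight([x,y,.013],vel=.05,contact_N=4); st(c)
robot.grip(.3,35); st("grip")
robot.move_straight([x,y,.14],vel=.25); st("lift")
f,D=held(); cv2.imwrite("pics/w10.png",f["image"][:,:,::-1])
m=(abs(D[...,0])<.04)&(abs(D[...,1])<.026)&(abs(D[...,2]-.009)<.006)
q=D[m]; print(len(q),np.median(q[:,2]),q.min(0).round(4),q.max(0).round(4))
robot.goto([.582,.276,.14],A); st("above")
robot.move_straight([.582,.276,.095],vel=.15)
f=robot.grab_frame("side"); cv2.imwrite("pics/s10.png",cv2.resize(f["image"][60:200,190:340,::-1],None,fx=4,fy=4))
E
```

```text
False t38.88 tcp [ 0.4396 -0.1587  0.0131] F [0.5 0.3 0.6] op 0.845
grip t39.21 tcp [ 0.4397 -0.1586  0.0136] F [-0.2 -0.2  5.4] op 0.605
lift t39.87 tcp [ 0.439  -0.1576  0.1393] F [-0.9 -0.  -1.1] op 0.611
7223 0.009022470793075749 [-0.024  -0.026   0.0032] [0.0297 0.026  0.015 ]
above t41.59 tcp [0.5825 0.2736 0.1402] F [ 0.3 -0.6 -0.2] op 0.606
```

View pics/w10.png

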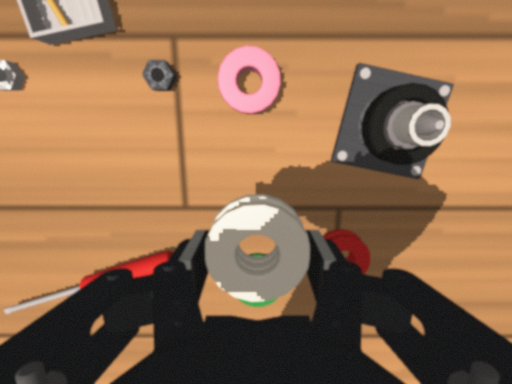

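View pics/s10.png

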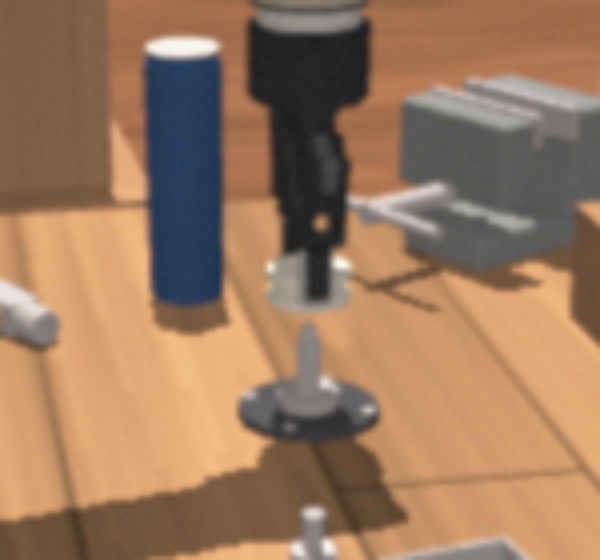

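```bash
python3 - <<'E'
from h import *
x,y=.582,.276
for z in(.075,.05,.0328):
    c=robot.move_straight([x,y,z],vel=.1 if z>.04 else .04,contact_N=5); st(f"{z} {c}")
    if c: break
if robot.sense()["tcp_pos"][2]<.036:
    robot.grip(.78); st("rel"); robot.sleep(.2)
    robot.move_straight([x,y,.15],vel=.25)
    robot.goto([.5,.0,.25],A); robot.sleep(.5); st()
    f=robot.grab_frame("top"); W=world(f); a=f["image"][110:210,70:170,::-1]; b=f["image"][145:245,345:445,::-1]
    s=robot.grab_frame("side")["image"][...,::-1]
    cv2.imwrite("pics/fin.png",cv2.resize(np.hstack([a,b]),None,fx=4,fy=4)); cv2.imwrite("pics/fins.png",cv2.resize(s[120:340,200:400],None,fx=2.7,fy=2.7))
    for X,Y,h in((.583,.277,.040),(.502,-.281,.068),(.502,-.281,.042),(.502,-.281,.018)):
        q=W[(abs(W[...,0]-X)<.04)&(abs(W[...,1]-Y)<.04)&(abs(W[...,2]-h)<.005)]
        print(len(q),np.median(q,0).round(4))
E
```

```text
0.075 False t42.44 tcp [0.5814 0.2759 0.0742] F [-0.  -0.6  0.2] op 0.610
0.05 False t42.84 tcp [0.5815 0.2757 0.049 ] F [ 0.8  0.3 -0.6] op 0.610
0.0328 False t43.42 tcp [0.582  0.2759 0.0327] F [ 0.  -0.3 -1.2] op 0.607
rel t43.73 tcp [0.5821 0.276  0.033 ] F [ 0.7 -0.1 -0.8] op 0.777
 t46.21 tcp [5.000e-01 1.000e-04 2.499e-01] F [-0.2  0.1  0.1] op 0.779
499 [0.5798 0.2741 0.0401]
155 [ 0.5013 -0.2786  0.0676]
648 [ 0.4971 -0.2745  0.0417]
11 [ 0.4981 -0.2662  0.0175]
```

View pics/fin.png

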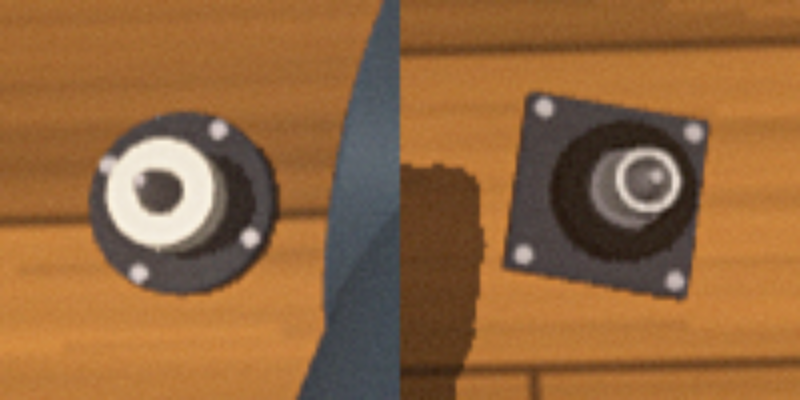

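View pics/fins.png

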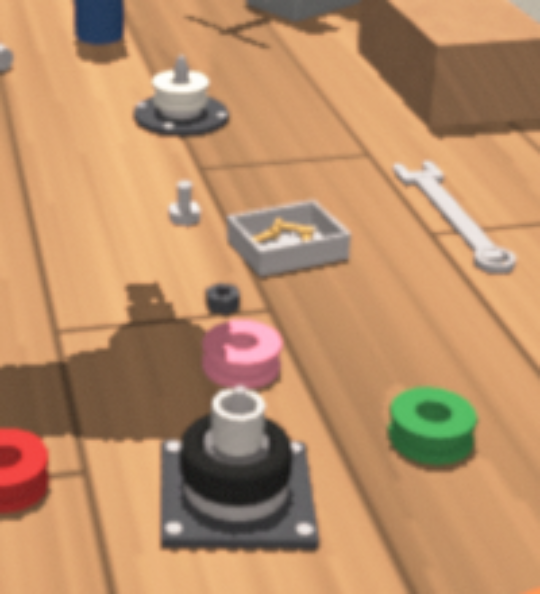

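Both stacks are upright and seated, and the measured top heights are 40, 68 and 42 mm, as expected. The arm is clear, so I'm handing in.

```bash
python3 - <<'E'
from h import *
robot.close_job(); print("handed in")
E
```

```text
the job is handed in; nothing more can be done
handed in
```

All five parts are threaded in the required order, and I handed the job in at about 46 s of the 141 s allowed. The square axle carries the wide washer, wheel and sleeve; the round axle carries the small washer and pulley.

- **Heights:** in my last checks the part tops measured within 0.5 mm of nominal: wide washer 18.0 mm, wheel 41.7, sleeve 67.6, small washer 17.6 and pulley 40.1.
- **Seating and clearance:** the final top and side pictures show both stacks upright and centred on their axles. The arm was clear of everything, and the look-alikes were never touched.
- **Forces:** no contact stop tripped while lowering any part. The highest wrist reading I printed was about 10 N, when gripping the wheel.
- **Disagreement:** the cameras differed by up to about 3 mm on positions. The wrist camera also showed each held part about 2 to 3 mm off in x. Neither affected the fits.
- **Not checked:** I did not measure tilt on the placed parts beyond the pictures and median heights. The job reports no verdict.

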